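Open the key cup, then hold the lockbox lid

TASK

I want to move the spare keys from the cup into the lockbox, so I need both open: first lift the lid off the teal cup by its knob and set it down, not dropped, knob up in the middle of the cork mat. Then raise the lockbox lid by its handle to 40 degrees from shut (within 5 degrees either way) and finish while holding it still there, as it falls shut if let go. Leave the cup and everything else on the shelf where it stands.

Things in the scene. Friction and masses are not known exactly. Their poses are not given: they have to be found in the camera images.
- cup: teal ceramic cup, 84 mm across the rim, 95 mm high, standing loose on the shelf, about 0.3 kg, its mouth covered by the cup lid; origin at the centre of its underside, z up
- cup_lid: loose teal ceramic lid on the cup, about 0.09 kg. From its origin (centre of its underside) up its z axis: plug 64 mm across from 0 to 8 mm (loose in the cup's mouth), disc 94 mm across to 14 mm, stem 16 mm across to 22 mm, round knob 26 mm across to 44 mm. Origin 87 mm above the shelf on the cup, 4 mm above it when standing on its plug on the mat
- mat: square cork mat fixed flat on the shelf, 140 x 140 mm, 4 mm thick; origin at the centre of its underside (shelf height). It lies on the other side of the lockbox from the cup
- lockbox: grey painted steel box screwed to the shelf, 160 mm deep (its x) x 180 mm wide (its y), walls 80 mm high; origin at the centre of its underside, x pointing away from the hinge, out through the hasp side. The box stands with its hinge towards the robot, turned up to 0.3 rad either way
- lockbox_lid (a joint): angle of the lockbox lid in rad: 0 shut, growing as the edge farthest from the robot rises; free hinge, no spring or catch: it falls shut if let go at the angles of this job. Flat 6 mm plate, 164 mm from hinge to free edge, 186 mm wide, 0.25 to 0.5 kg
- lid_hinge (a point): middle of the lockbox lid's hinge line, at the top edge of the box wall nearest the robot, 80 mm above the shelf. The hinge line runs along the box's y axis; axes turn with the lid: x from hinge to free edge along the lid, z out of its upper face
- lid_handle (a point): middle of the grip bar of the bow handle on the lockbox lid: round steel bar 10 mm thick, 90 mm long between its two posts, parallel to the hinge line; in the lid's axes 135 mm from the hinge along x and 40 mm along z (34 mm above the lid's upper face); axes as lid_hinge
- brush: wooden hair brush lying bristles up, 215 x 56 x 30 mm; a bystander to leave alone; origin in its underside
- padlock: steel padlock lying flat, 85 x 46 x 20 mm; a bystander to leave alone; origin in its underside
- cream_jar: small round white cream jar, 62 mm across, 50 mm high; a bystander to leave alone; origin in its underside
- spray_can: upright metal spray can, 50 mm across, 150 mm high; a bystander to leave alone; origin in its underside
- glasses_case: black glasses case, 160 x 62 x 44 mm; a bystander to leave alone; origin in its underside
- mug: white mug with a handle, 82 mm across, 90 mm high; a bystander to leave alone; origin in its underside
Things that resemble listed ones, but are neither listed nor needed, are in the scene too. What is shaped like the cup_lid but pink is not meant.

How it is judged:
On the way, in this order (a step that is already met when the one before it is completed fails the run):
1. the cup lid is lifted clear of the cup in the fingers (height (world z) of cup_lid above 0.105 m and contact force between cup_lid and the fingers above 0.3 N), for 0.1 s.
2. the cup lid, still in the fingers, is lowered knob up to within 10 mm of the middle of the mat (horizontal distance between cup_lid and mat below 0.035 m and angle between cup_lid's own z axis and vertical below 0.12 rad and height (world z) of cup_lid below 0.014 m and contact force between cup_lid and the fingers above 0.3 N), for 0.05 s.
3. the cup lid rests on the mat, let go, with the lockbox still shut (horizontal distance between cup_lid and mat below 0.035 m and angle between cup_lid's own z axis and vertical below 0.12 rad and height (world z) of cup_lid below 0.008 m and linear speed of cup_lid below 0.03 m/s and contact force between cup_lid and the fingers below 0.05 N and value of joint lockbox_lid below 0.1 rad), for 0.2 s.
At the end, for the whole second after the job is handed in: lockbox lid still at 34 to 46 degrees, held by the fingers (over 0.5 N), nothing else propping it; cup lid let go, flat, knob up, its centre within 35 mm of the mat's; cup upright within 40 mm and bystanders within 30 mm of their starts (horizontal distance between cup_lid and mat below 0.035 m and angle between cup_lid's own z axis and vertical below 0.12 rad and height (world z) of cup_lid below 0.008 m and linear speed of cup_lid below 0.03 m/s and contact force between cup_lid and the fingers below 0.05 N and value of joint lockbox_lid between 0.593 and 0.803 rad and velocity of joint lockbox_lid between -0.08 and 0.08 rad/s and contact force between lockbox_lid and the fingers above 0.5 N and distance of each of brush, padlock, cream_jar, spray_can, glasses_case, mug from where it was at the start of the episode below 0.03 m and distance of cup from where it was at the start of the episode below 0.04 m and angle between cup's own z axis and vertical below 0.15 rad); the arm keeps its last pose, push and grip.
It fails at once if a bystander is moved more than 30 mm, or the cup is moved more than 40 mm or tipped (distance of any of brush, padlock, cream_jar, spray_can, glasses_case, mug from where it was at the start of the episode above 0.03 m or distance of cup from where it was at the start of the episode above 0.04 m or angle between cup's own z axis and vertical above 0.35 rad).
It also fails if it takes over 54 s, if anything falls off the work surface, if the arm or the gripper's body presses on something with over 40 N, if the wrist force passes 120 N, or if a joint passes its speed limit or range.

ROBOT

A 6-joint arm with a two-finger parallel gripper is mounted at the origin on the work surface. World frame = base frame: x ahead of the robot, y to its left, z up, the work surface at z = 0. Lengths are in m, angles in rad, forces in N, time in s.
With the tool pointing down it reaches from about 0.25 to 0.725 m from the base axis. Payload 4 kg.
Tool frame: the origin (TCP) lies between the finger pads; the fingertips stand 25 mm ahead of it and the grasp point (between the pads) lies 6 mm ahead of it; z points along the fingers, y is the line along which they close (so a half turn about z gives the same grasp; the last joint's range is limited). The gripper opens to 85 mm and grips with 20 to 120 N. Pads are 22 mm wide; open, the fingers measure 114 mm over their backs; the gripper's body (76 mm by 85 mm) begins 54 mm behind the grasp point. The pads swing forward as they close: fully open they stand 13 mm farther back than shut.
Start: joints at [-1.3, 0.241, 0.005, 1.335, 0, 1.571], TCP at [0.134, -0.482, 0.256] pointing down, gripper open.
Joint ranges: [-2.72, 2.72], [-1.05, 1.87], [-1.09, 1.28], [-1.99, 2.15], [-1.42, 1.44], [-3.14, 3.14]. Speed limits (rad/s): [2.79, 2.79, 3.14, 3.14, 3.14, 3.14].

INTERFACE

Orientations are given as a unit quaternion [w, x, y, z].
In Python, from cell import r gives the robot as it stands.
- The arm moves only by the tool drive_tool, never from a script. Its argument "plan" is one flat list of numbers, 5 for each row, row after row: the opening, from -1 (shut) to 1 (fully open), then the shift along the tool's x, y, z in units of 30 mm (1.0 is 30 mm), then the turn about the tool's z in units of 5 degrees (1.0 is 5 degrees). In form: [grip, tx, ty, tz, turn, grip, tx, ty, tz, turn, ...]. A call has 1 to 12 rows; each row shifts and turns the commanded pose from where the row before left it, along the tool's axes as they then stand; what a row does not reach is not made up. A row lasts 1/10 s, in which the tool goes at most 50 mm and 8.59 degrees, less where a joint would pass 70% of its speed; a pose out of reach is approached as far as the arm can. A call is refused whole if a number of a shift passes 1 or a number of a turn 1, either way. A call with a gripper value outside its range is refused whole. The fingers move at their own pace and stop on an object; the grip force is fixed at half the most. Time passes only in rows, so rows that do not move let the fingers close. It gives the time, the measured TCP pose, the force, the opening and the grip force at its end, in the units of the state.
- r.get_obs(): the state, without advancing time (a new reading comes with each control period).
- r.capture(name): name is "side" or "top" or "wrist"; returns a dict with "frame" (420x560x3 uint8, blue, green, red), "fovy" (degrees; the focal length in pixels is half the picture's height over the tangent of half this angle, whatever the lens; pixels are square), "cx", "cy" (the principal point, pixels), "T" (4x4, takes a point from camera to world coordinates); the wrist camera has in their place "T_tool_cam" (4x4, takes a point from camera to tool coordinates, whose origin is the TCP and whose axes are the flange's). Camera axes: x right, y down, z forward; pixel columns grow to the right and rows downward; lengths in m; the calibration is good to about 2 mm. A picture is of the moment at which its call begins: read the wrist's pose just before it. There is no depth.
- r.job_done(): hands the job in; it is judged then, once.
Trained networks look in a picture, given as the dict that the camera call returned (one of the last four; its "shot" number tells which), for a name from the list of things; names that differ only in an ending like _2 or _b are one class to them, and where a whole thing is asked for, a point or a joint stands for the part that bears it (a point fixed in the world has none). Each returns a list of dicts, best first, with "score" (0 to 1); they miss things now and then, are a little off and sometimes report something else, mostly with a low value. They report only what shows in the picture. A call takes as long as a camera call. They do not tell look-alikes from the thing itself.
- r.masks_of(picture, target): "region" (420x560 bool, what is visible of it) and "bbox" ([left, top, right, bottom] in pixels, round what is visible of it).
The state is a dict: "t": time; "joint_positions": joint angles; "qd": joint speeds; "effort": joint torques, N m; "eef_pos": TCP position; "tcp_rot": TCP orientation; "ft_force": force on the tool from outside, world axes, zero at the start; "wrist_torque": the same for the moment, N m; "grip_width": finger opening in m; "gripper_force": force on a finger pad.
Only numpy, scipy, OpenCV 4.12 (cv2) and the standard library are available. Lean on these libraries where they do the work, as an engineer would, in place of code of your own. Each camera call takes 0.05 s, during which the arm holds its last target. There are 200 camera calls.

## Working session

There is one attempt and no reset: what is moved stays moved. The work goes in short steps, Python scripts to look and compute and a tool call to move; the robot and the scene stay as the last step left them, time stands still between calls to the robot, and variables do not carry over. Pictures are saved under pics/ and viewed, at most 10 in all, crops included, and the job is handed in when it is done.

Besides the shell and the picture viewer there is one more tool, called after ">>>" as name(argument=value, ...) on one line, values as JSON. drive_tool: Moves the arm, as the interface text tells. Its arguments: {"type":"object","properties":{"plan":{"type":"array"}},"required":["plan"]}

```bash
mkdir -p pics; ls
cat > h.py <<'E'
from cell import r
import numpy as np, cv2
def ray(p,u,v,T=None):
    T=np.array(p["T"] if T is None else T); f=p["frame"].shape[0]/2/np.tan(np.radians(p["fovy"])/2)
    d=T[:3,:3]@np.array([(u-p["cx"])/f,(v-p["cy"])/f,1]); return T[:3,3],d/np.linalg.norm(d)
def atz(p,u,v,z,T=None):
    o,d=ray(p,u,v,T); return o+d*(z-o[2])/d[2]
def proj(p,X,T=None):
    T=np.array(p["T"] if T is None else T); f=p["frame"].shape[0]/2/np.tan(np.radians(p["fovy"])/2)
    c=T[:3,:3].T@(np.array(X)-T[:3,3]); return np.array([p["cx"]+f*c[0]/c[2],p["cy"]+f*c[1]/c[2]])
def tri(rays):
    A=0;b=0
    for o,d in rays:
        M=np.eye(3)-np.outer(d,d);A=A+M;b=b+M@o
    X=np.linalg.solve(A,b); return X,[np.linalg.norm((np.eye(3)-np.outer(d,d))@(X-o)) for o,d in rays]
def R(q):
    from scipy.spatial.transform import Rotation as Q
    return Q.from_quat([q[1],q[2],q[3],q[0]]).as_matrix()
def wristT(p,o):
    T=np.eye(4);T[:3,:3]=R(o["tcp_rot"]);T[:3,3]=o["eef_pos"];return T@np.array(p["T_tool_cam"])
E
python3 - <<'E'
from h import *
o=r.get_obs();print(o["eef_pos"],o["tcp_rot"],R(o["tcp_rot"]).round(2))
ps={}
for n in("top","side"):
    p=r.capture(n);ps[n]=p;print(n,np.array(p["T"]).round(3).tolist(),p["fovy"],p["cx"],p["cy"])
    for t in("cup","cup_lid","mat","lockbox","lockbox_lid","lid_handle","spray_can","mug","cream_jar"):
        for m in r.masks_of(p,t)[:3]:
            ys,xs=np.nonzero(m["region"]);print(t,round(m["score"],2),m["bbox"],xs.mean().round(1),ys.mean().round(1),len(xs))
cv2.imwrite("pics/top.png",ps["top"]["frame"]);cv2.imwrite("pics/side.png",ps["side"]["frame"])
E
```

```text
pics
[ 0.13360784 -0.48121645  0.25540726] [-1.04952065e-03  9.90846613e-01  1.34988416e-01 -1.26280967e-04] [[ 0.96  0.27 -0.  ]
 [ 0.27 -0.96  0.  ]
 [ 0.   -0.   -1.  ]]
top [[-0.017, -0.997, 0.073, 0.441], [-1.0, 0.018, 0.008, -0.021], [-0.01, -0.073, -0.997, 1.538], [0.0, 0.0, 0.0, 1.0]] 47.02318644711378 278.1580174631895 204.80396016738425
cup_lid 0.81 [168.7, 212.2, 202.2, 246.6] 184.2 227.8 836
cup_lid 0.72 [195.5, 254.6, 221.2, 286.4] 207.5 269.9 681
cup_lid 0.57 [189.6, 136.5, 260.2, 157.5] 220.3 145.9 872
mat 0.72 [356.1, 216.4, 401.8, 261.2] 376.1 238.6 1955
lockbox 0.77 [224.9, 178.6, 297.8, 235.8] 263.6 207.4 3514
lockbox_lid 0.84 [233.2, 176.0, 298.6, 236.9] 264.0 205.7 3244
lid_handle 0.85 [230.6, 174.3, 297.5, 236.6] 263.4 206.1 3215
spray_can 0.72 [361.9, 153.9, 386.6, 173.8] 373.8 163.1 373
spray_can 0.27 [107.3, 233.6, 130.4, 285.0] 119.9 257.8 1063
mug 0.87 [418.5, 192.7, 457.5, 219.4] 434.4 209.1 811
cream_jar 0.92 [171.9, 176.5, 195.7, 193.1] 183.9 185.9 313
side [[-0.789, -0.409, 0.459, -0.026], [-0.614, 0.498, -0.612, 0.765], [0.022, -0.764, -0.644, 0.913], [0.0, 0.0, 0.0, 1.0]] 53.881499341383794 280.4876978111721 206.40658615458548
cup 0.7 [222.5, 283.6, 253.1, 306.4] 238.2 295.1 461
cup_lid 0.89 [219.8, 259.5, 253.4, 290.6] 236.3 273.6 862
cup_lid 0.88 [270.2, 292.3, 305.2, 322.1] 288.5 306.8 797
mat 0.91 [336.3, 184.5, 385.7, 211.3] 359.7 197.5 934
lockbox 0.84 [231.8, 194.0, 322.6, 266.4] 274.5 228.9 3852
lockbox_lid 0.92 [235.6, 195.9, 313.0, 248.7] 273.6 219.6 2244
lid_handle 0.71 [232.0, 195.0, 310.5, 248.7] 273.4 219.5 2287
lid_handle 0.22 [245.5, 181.3, 264.9, 197.5] 253.7 189.2 205
spray_can 0.66 [296.1, 135.4, 313.1, 178.0] 305.7 157.9 539
mug 0.77 [351.9, 141.2, 379.5, 173.3] 363.5 157.4 648
cream_jar 0.7 [187.0, 257.4, 207.1, 284.5] 197.6 271.3 480
```

View pics/top.png

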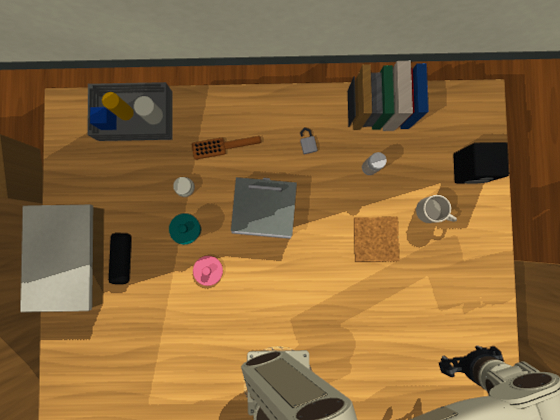

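View pics/side.png

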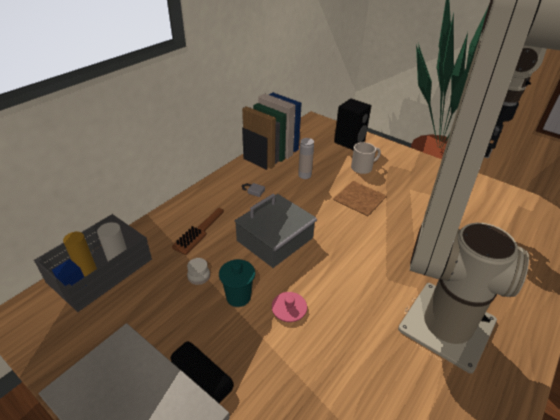

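Top view: the teal lid is at (184,228) and the pink one at (207,270). The lockbox is at (264,206) with its handle at about (268,185), and the mat is at (376,239). In the side view the teal lid sits on its cup at (237,270) and the pink one at (289,306). Teal on the tall cup fits the description. I'll confirm it in an enlarged crop.

Run:
```python
from h import *
a=cv2.imread("pics/top.png")[165:290,160:310];b=cv2.imread("pics/side.png")[185:310,210:330]
c=np.hstack([cv2.resize(a,None,fx=2.9,fy=4.5*2.9/4.5,interpolation=3),cv2.resize(b,None,fx=2.9,fy=2.9,interpolation=3)])
cv2.imwrite("pics/crop.png",c);print(c.shape)
t=r.capture("top");s=r.capture("side")
def m(p,n,i=0):
    return r.masks_of(p,n)[i]["region"]
def tealc(p,x0,y0,x1,y1):
    hsv=cv2.cvtColor(p["frame"],cv2.COLOR_BGR2HSV);k=cv2.inRange(hsv,(78,90,20),(100,255,255));z=np.zeros_like(k);z[y0:y1,x0:x1]=k[y0:y1,x0:x1];return z
for p,box in((t,(160,205,210,250)),(s,(212,255,262,312))):
    z=tealc(p,*box);ys,xs=np.nonzero(z);print(xs.min(),xs.max(),ys.min(),ys.max(),len(xs),xs.mean(),ys.mean())
    # outline of mat
    mm=m(p,"mat").astype(np.uint8);c=max(cv2.findContours(mm,0,1)[0],key=cv2.contourArea);rc=cv2.approxPolyDP(c,5,True)[:,0];print("mat",rc.tolist())
    M=cv2.moments(mm);u,v=M["m10"]/M["m00"],M["m01"]/M["m00"];print("mat c",atz(p,u,v,.004))
    print([atz(p,*q,.004).round(3).tolist() for q in rc])
    mm=m(p,"lockbox_lid").astype(np.uint8);c=max(cv2.findContours(mm,0,1)[0],key=cv2.contourArea);rc=cv2.approxPolyDP(c,5,True)[:,0];print("lid",rc.tolist())
    print([atz(p,*q,.086).round(3).tolist() for q in rc])
```

```text
(362, 783, 3)
169 200 214 243 739 184.15155615696887 228.60487144790258
mat [[397, 217], [354, 217], [357, 261], [399, 260]]
mat c [ 0.44070221 -0.31643312  0.004     ]
[[0.508, -0.385, 0.004], [0.51, -0.248, 0.004], [0.371, -0.254, 0.004], [0.372, -0.386, 0.004]]
lid [[237, 177], [231, 228], [291, 235], [296, 183]]
[[0.634, 0.114, 0.086], [0.48, 0.134, 0.086], [0.455, -0.046, 0.086], [0.612, -0.064, 0.086]]
220 254 260 305 1210 237.19256198347108 281.08429752066115
mat [[333, 198], [368, 214], [385, 195], [353, 181]]
mat c [ 0.43581317 -0.31153204  0.004     ]
[[0.507, -0.251, 0.004], [0.369, -0.253, 0.004], [0.372, -0.384, 0.004], [0.503, -0.384, 0.004]]
lid [[279, 195], [235, 220], [270, 247], [313, 217]]
[[0.602, -0.062, 0.086], [0.629, 0.116, 0.086], [0.478, 0.137, 0.086], [0.457, -0.043, 0.086]]
```

View pics/crop.png

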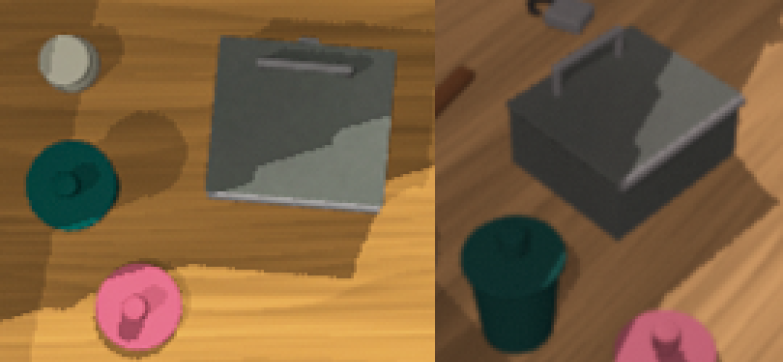

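The crop confirms it: the teal knob lid sits on the teal cup (crop (67,183) and (513,237)), and the pink one is the decoy. The handle bar is in the crop at (257,63)-(352,69). Next I'll triangulate.

Run:
```python
from h import *
t=r.capture("top");s=r.capture("side")
for n,a,b in(("knob",(183.1,228.1),(236.9,266.7)),("handle",(265,187.8),(263,204)),):
    X,e=tri([ray(t,*a),ray(s,*b)]);print(n,X.round(3),np.round(e,4))
H=np.array([.463,.046,.08]);y=-.127;cx=np.array([np.cos(y),np.sin(y),0]);cy=np.array([-np.sin(y),np.cos(y),0])
for k in(-1,0,1):
    B=H+cx*.135+[0,0,.04]+k*.045*cy;print(B.round(3),proj(t,B).round(1),proj(s,B).round(1))
o=r.get_obs();print(o["t"],atz(t,373.8,163,.1),atz(t,434,209,.06),atz(t,184,186,.04))
```

```text
knob [0.48  0.271 0.121] [0.0015 0.0015]
handle [0.595 0.028 0.11 ] [0.0015 0.0015]
[ 0.591 -0.016  0.12 ] [280.1 189. ] [272.7 194.9]
[0.597 0.029 0.12 ] [265.  187.3] [262.  201.3]
[0.603 0.074 0.12 ] [249.9 185.7] [250.8 207.9]
1.4 [ 0.66668938 -0.29801633  0.1       ] [ 0.52767555 -0.48503403  0.06      ] [0.61449988 0.28491175 0.04      ]
```

>>> drive_tool(plan=[1,0,0,-0.1,-1,1,0,0,-0.1,-1,1,0,0,-0.1,-1,1,0,0,-0.1,-1,1,0,0,-0.1,-1,1,0,0,-0.1,-1,1,0,0,-0.1,-1,1,0,0,-0.1,-1,1,0,0,-0.1,-1,1,0,0,-0.1,-1,1,0,0,-0.1,-1,1,0,0,-0.1,-1])

```text
t: 2.6
eef_pos: [0.1337, -0.4818, 0.2924]
tcp_rot: [0.0, 0.79, 0.614, -0.0]
ft_force: [0.3, 0.2, -0.1]
grip_width: 0.0854
gripper_force: 0.0
```

>>> drive_tool(plan=[1,0,0,0,-1,1,0,0,0,-0.4,1,0,0,0,0])

```text
t: 2.9
eef_pos: [0.1338, -0.4818, 0.2923]
tcp_rot: [0.0, 0.752, 0.659, -0.0]
ft_force: [0.3, -0.3, 0.0]
grip_width: 0.0853
gripper_force: 0.0
```

```bash
cat >> h.py <<'E'
def go(X):
    o=r.get_obs();M=R(o["tcp_rot"]);print("t",round(o["t"],2),"tcp",o["eef_pos"].round(4) if hasattr(o["eef_pos"],"round") else o["eef_pos"],"yaw",np.degrees(np.arctan2(M[1,0],M[0,0])).round(2),"zax",M[:,2].round(3),"F",np.round(o["ft_force"],1),"w",o["grip_width"],"g",o["gripper_force"],"q",np.round(o["joint_positions"],2))
    if X is not None: print("units",(M.T@(np.array(X)-o["eef_pos"])/.03).round(2))
E
python3 -c "
from h import *
go([.48,.271,.24])"
```

```text
t 2.9 tcp [ 0.1338 -0.4818  0.2923] yaw 82.51 zax [ 0. -0. -1.] F [ 0.3 -0.3  0. ] w 0.08528941956800573 g 0.0 q [-1.3   0.23  0.08  1.42  0.    0.4 ]
units [26.38  8.17  1.74]
```

>>> drive_tool(plan=[1,0.9,0.6,0,0,1,0.9,0.6,0,0,1,0.9,0.6,0,0,1,0.9,0.6,0,0,1,0.9,0.6,0,0,1,0.9,0.6,0,0,1,0.9,0.6,0,0,1,0.9,0.6,0,0,1,0.9,0.6,0,0,1,0.9,0.6,0,0,1,0.9,0.6,0,0,1,0.9,0.6,0,0])

```text
t: 4.1
eef_pos: [0.3909, -0.1876, 0.2925]
tcp_rot: [0.0, 0.752, 0.659, 0.0]
ft_force: [0.8, -0.5, 0.5]
grip_width: 0.0851
gripper_force: 0.0
```

>>> drive_tool(plan=[1,0.9,0.1,0,0,1,0.9,0.1,0,0,1,0.9,0.1,0,0,1,0.9,0.1,0,0,1,0.9,0.1,0,0,1,0.9,0.1,0,0,1,0.9,0.1,0,0,1,0.9,0.1,0,0,1,0.9,0.1,0,0,1,0.9,0,0,0,1,0.5,0,0,0,1,0,0,0,0])

```text
t: 5.3
eef_pos: [0.4542, 0.092, 0.2921]
tcp_rot: [-0.0, 0.751, 0.66, 0.0]
ft_force: [-0.5, -0.1, 0.4]
grip_width: 0.0852
gripper_force: 0.0
```

```bash
python3 -c "
from h import *
go([.48,.271,.24])
o=r.get_obs();p=r.capture('wrist');T=wristT(p,o)
print(np.round(p['T_tool_cam'],3).tolist())
hsv=cv2.cvtColor(p['frame'],cv2.COLOR_BGR2HSV)
for m in r.masks_of(p,'cup_lid'):
    ys,xs=np.nonzero(m['region']);u,v=xs.mean(),ys.mean();print(m['score'],u,v,len(xs),hsv[ys,xs].mean(0))
    q=m['bbox'];print(q,atz(p,(q[0]+q[2])/2,(q[1]+q[3])/2,.1,T))
print('knob expected',proj(p,[.48,.271,.12],T))
cv2.imwrite('pics/w1.png',p['frame'])"
```

```text
t 5.3 tcp [0.4542 0.092  0.2921] yaw 82.65 zax [-0.  0. -1.] F [-0.5 -0.1  0.4] w 0.08518826600388336 g 0.0 q [ 0.2   0.15 -0.01  1.41  0.    1.9 ]
units [6.03 0.09 1.74]
[[0.0, -0.952, -0.305, 0.078], [1.0, -0.0, 0.001, 0.0], [-0.001, -0.305, 0.952, -0.118], [0.0, 0.0, 0.0, 1.0]]
0.96 277.59001512859305 4.978819969742814 661 [ 86.19969743 153.09379728  84.48411498]
[241.2, 3.0, 314.3, 13.4] [0.47392596 0.22749558 0.1       ]
0.74 157.04339278191264 54.588821794691754 7121 [172.23128774  94.38098582 210.97331835]
[111.0, 7.0, 206.0, 105.7] [0.37577483 0.20567666 0.1       ]
0.61 374.32588223465933 210.71228928583398 29839 [ 23.24860082  18.73202855 115.26827307]
[288.5, 123.0, 472.8, 310.8] [0.54526748 0.04758467 0.1       ]
knob expected [278.77814482 -70.87756029]
```

View pics/w1.png

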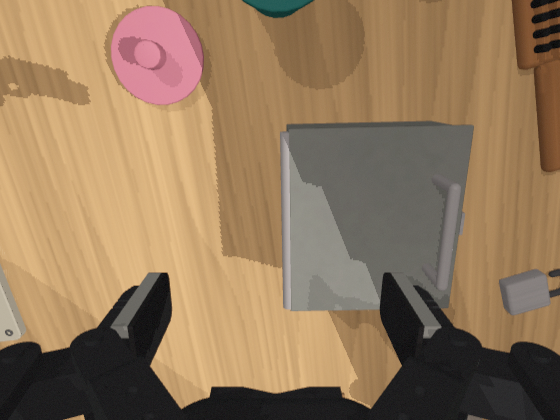

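The wrist view shows the pink lid at (155,52) and the teal one at the top edge (278,5). The handle bar runs (456,186)-(443,287), with its axis across the closing direction as wanted. I'll move nearer the cup.

>>> drive_tool(plan=[1,0.9,0,0,0,1,0.9,0,0,0,1,0.9,0,0,0,1,0.8,0,0,0,1,0,0,0,0,1,0,0,0,0])

```text
t: 6.0
eef_pos: [0.4676, 0.1937, 0.2922]
tcp_rot: [0.0, 0.752, 0.659, -0.0]
ft_force: [-0.7, -0.1, -0.0]
grip_width: 0.0855
gripper_force: 0.0
```

```bash
python3 -c "
from h import *
go([.48,.271,.24])
o=r.get_obs();p=r.capture('wrist');T=wristT(p,o)
for m in r.masks_of(p,'cup_lid')[:2]:
    ys,xs=np.nonzero(m['region']);u,v=xs.mean(),ys.mean();print(m['score'],u,v,len(xs))
    q=m['bbox'];print(q,atz(p,(q[0]+q[2])/2,(q[1]+q[3])/2,.1,T))
print('knob expected',proj(p,[.48,.271,.12],T))
o2=dict(o);o2['eef_pos']=np.array([.4542,.092,.2921]);T0=wristT(p,o2)
for uv in((456,186),(443,287)):print('bar w1',atz(p,*uv,.12,T0).round(4), 'here',[proj(p,atz(p,*uv,.12,T0),T).round(1)])
for uv in((288,126),(286,309)):print('hinge w1',atz(p,*uv,.084,T0).round(4))
cv2.imwrite('pics/w2.png',p['frame'])"
```

```text
t 6.0 tcp [0.4676 0.1937 0.2922] yaw 82.49 zax [-0.    -0.001 -1.   ] F [-0.7 -0.1 -0. ] w 0.08548100534961897 g 0.0 q [ 0.39  0.24  0.1   1.43 -0.    2.09]
units [2.61 0.07 1.74]
0.91 276.74077127415956 85.25309150865623 10917
[220.3, 26.4, 336.1, 146.8] [0.48074148 0.27236018 0.1       ]
0.56 166.06815298169295 155.2068152981693 5517
[121.8, 115.8, 211.9, 196.4] [0.37845559 0.22851344 0.1       ]
knob expected [277.67245833  88.41568072]
bar w1 [0.6028 0.074  0.12  ] here [array([438.8, 294.8])]
bar w1 [ 0.5931 -0.02    0.12  ] here [array([428.3, 378.3])]
hinge w1 [0.4718 0.1368 0.084 ]
hinge w1 [ 0.4473 -0.0483  0.084 ]
```

View pics/w2.png

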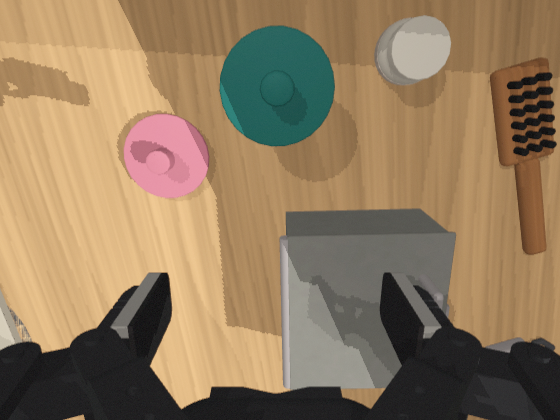

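The teal knob is at (277,88), as predicted, and the brush and jar are well clear. I'll go over it and descend.

>>> drive_tool(plan=[1,0.9,0.07,0,0,1,0.9,0,0,0,1,0.8,0,0,0,1,0,0,0.8,0,1,0,0,0.8,0,1,0,0,0.8,0,1,0,0,0.7,0,1,0,0,0.5,0,1,0,0,0.3,0,1,0,0,0,0])

```text
t: 7.1
eef_pos: [0.4794, 0.2702, 0.1742]
tcp_rot: [-0.0, 0.752, 0.659, -0.001]
ft_force: [0.2, 0.5, 0.5]
grip_width: 0.0855
gripper_force: 0.0
```

```bash
python3 -c "
from h import *
go([.48,.271,.131])"
```

```text
t 7.1 tcp [0.4794 0.2702 0.1742] yaw 82.43 zax [-0.002 -0.001 -1.   ] F [0.2 0.5 0.5] w 0.08549905244280566 g 0.0 q [ 0.51  0.39 -0.01  1.18 -0.    2.22]
units [0.03 0.02 1.44]
```

>>> drive_tool(plan=[1,0,0,0.5,0,1,0,0,0.5,0,1,0,0,0.4,0,1,0,0,0,0,-0.2,0,0,0,0,-0.5,0,0,0,0,-1,0,0,0,0,-1,0,0,0,0,-1,0,0,0,0,-1,0,0,0,0,-1,0,0,0,0,-1,0,0,0,0])

```text
t: 8.3
eef_pos: [0.4799, 0.2719, 0.134]
tcp_rot: [-0.0, 0.752, 0.66, 0.0]
ft_force: [-2.8, 0.0, 5.6]
grip_width: 0.0241
gripper_force: 58.8
```

>>> drive_tool(plan=[-1,0,0,-0.2,0,-1,0,0,-0.3,0,-1,0,0,-0.5,0,-1,0,0,-0.5,0,-1,0,0,-0.6,0,-1,0,0,-0.7,0,-1,0,0,-0.7,0,-1,0,0,-0.7,0,-1,0,0,-0.6,0,-1,0,0,-0.4,0,-1,0,0,-0.1,0,-1,0,0,0,0])

```text
t: 9.5
eef_pos: [0.48, 0.2715, 0.2924]
tcp_rot: [0.0, 0.752, 0.659, 0.0]
ft_force: [-0.4, 0.5, -1.3]
grip_width: 0.0241
gripper_force: 58.9
```

```bash
python3 -c "
from h import *
go([.439,-.317,.27])
p=r.capture('side');m=r.masks_of(p,'cup_lid')
for k in m[:3]:print(k['score'],k['bbox'])
cv2.imwrite('pics/s2.png',cv2.resize(p['frame'][160:330,180:400],None,fx=3,fy=3,interpolation=2))"
```

```text
t 9.5 tcp [0.48   0.2715 0.2924] yaw 82.51 zax [ 0.  0. -1.] F [-0.4  0.5 -1.3] w 0.02414414828301649 g 58.89382302761078 q [ 0.51  0.33  0.22  1.46 -0.    2.22]
units [-19.63   1.2    0.74]
0.81 [273.3, 289.9, 305.8, 323.3]
0.78 [214.7, 216.5, 252.4, 241.9]
```

View pics/s2.png

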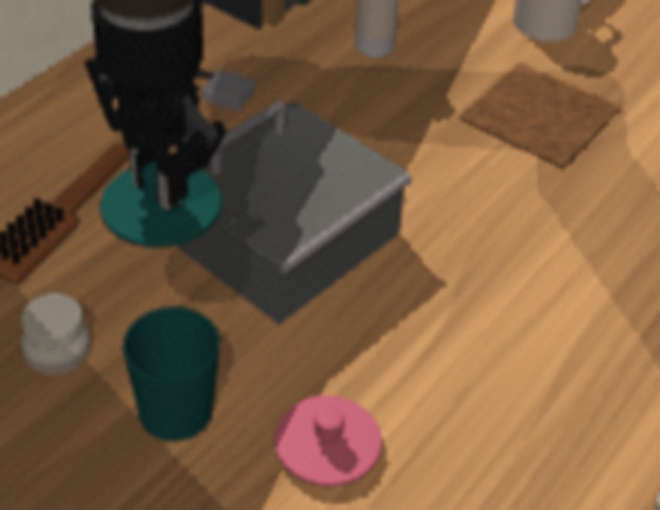

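The lid is held level in the fingers (crop (160,205)) and the cup stands open at (172,370). Next is the mat.

>>> drive_tool(plan=[-1,-0.5,0.1,0,0,-1,-0.9,0.1,0,0,-1,-0.9,0.1,0,0,-1,-0.9,0.1,0,0,-1,-0.9,0.1,0,0,-1,-0.9,0.1,0,0,-1,-0.9,0.1,0,0,-1,-0.9,0.1,0,0,-1,-0.9,0.1,0,0,-1,-0.9,0.1,0,0,-1,-0.9,0.1,0,0,-1,-0.9,0.1,0,0])

```text
t: 10.8
eef_pos: [0.4739, -0.0444, 0.2916]
tcp_rot: [-0.0, 0.752, 0.659, -0.001]
ft_force: [0.7, -0.5, -0.4]
grip_width: 0.0244
gripper_force: 58.9
```

>>> drive_tool(plan=[-1,-0.9,0,0,0,-1,-0.9,0,0,0,-1,-0.9,0,0,0,-1,-0.9,0,0,0,-1,-0.9,0,0,0,-1,-0.9,0,0,0,-1,-0.9,0,0,0,-1,-0.9,0,0,0,-1,-0.7,0,0,0,-1,-0.5,0,0,0,-1,0,0,0,0,-1,0,0,0,0])

```text
t: 12.0
eef_pos: [0.4416, -0.2923, 0.2918]
tcp_rot: [-0.001, 0.752, 0.659, 0.0]
ft_force: [-0.0, -0.3, -1.4]
grip_width: 0.024
gripper_force: 58.9
```

```bash
python3 -c "
from h import *
go([.439,-.317,.06])
p=r.capture('top')
for n in('cup_lid','mat'):
  for k in r.masks_of(p,n)[:2]:print(n,k['score'],k['bbox'])
"
```

```text
t 12.0 tcp [ 0.4416 -0.2923  0.2918] yaw 82.47 zax [-0.001  0.001 -1.   ] F [-0.  -0.3 -1.4] w 0.02403527077898768 g 58.91027748584747 q [-0.58  0.29  0.16  1.44  0.    1.12]
units [-0.84  0.03  7.73]
cup_lid 0.92 [194.3, 255.1, 222.4, 285.9]
cup_lid 0.59 [368.4, 220.5, 385.8, 254.8]
mat 0.82 [353.7, 216.6, 388.9, 263.4]
```

>>> drive_tool(plan=[-1,-0.84,0,0.4,0,-1,0,0,0.8,0,-1,0,0,0.9,0,-1,0,0,0.9,0,-1,0,0,0.9,0,-1,0,0,0.9,0,-1,0,0,0.9,0,-1,0,0,0.8,0,-1,0,0,0.6,0,-1,0,0,0.4,0,-1,0,0,0,0,-1,0,0,0,0])

```text
t: 13.35
eef_pos: [0.4394, -0.3172, 0.0679]
tcp_rot: [0.0, 0.752, 0.66, 0.0]
ft_force: [-0.5, -1.0, 0.1]
grip_width: 0.024
gripper_force: 59.0
```

```bash
python3 -c "
from h import *
go([.439,-.317,.051])
"
```

```text
t 13.35 tcp [ 0.4394 -0.3172  0.0679] yaw 82.55 zax [ 0.001 -0.    -1.   ] F [-0.5 -1.   0.1] w 0.02403932084731662 g 58.98559391498566 q [-0.63  0.48 -0.18  0.92  0.    1.08]
units [ 0.01 -0.01  0.56]
```

>>> drive_tool(plan=[-1,0,0,0.2,0,-1,0,0,0.15,0,-1,0,0,0.1,0,-1,0,0,0.05,0,-1,0,0,0,0,-1,0,0,0,0])

```text
t: 13.95
eef_pos: [0.4389, -0.3174, 0.0524]
tcp_rot: [0.0, 0.752, 0.659, 0.0]
ft_force: [0.3, 0.3, -1.0]
grip_width: 0.0239
gripper_force: 59.0
```

>>> drive_tool(plan=[-1,0,0,0.05,0,-1,0,0,0,0,-1,0,0,0,0])

```text
t: 14.25
eef_pos: [0.4389, -0.3174, 0.0508]
tcp_rot: [0.0, 0.752, 0.659, 0.0]
ft_force: [0.0, 0.4, -1.2]
grip_width: 0.0241
gripper_force: 59.1
```

>>> drive_tool(plan=[-1,0,0,0.04,0,-1,0,0,0.04,0,-1,0,0,0,0,-1,0,0,0,0])

```text
t: 14.65
eef_pos: [0.4388, -0.3174, 0.0506]
tcp_rot: [0.0, 0.752, 0.659, 0.0]
ft_force: [-4.8, 2.8, 12.2]
grip_width: 0.0241
gripper_force: 60.5
```

Contact with the mat (12 N up). I'll open and retreat upward.

>>> drive_tool(plan=[-1,0,0,-0.04,0,-0.3,0,0,0,0,0,0,0,0,0,0.5,0,0,0,0,1,0,0,0,0,1,0,0,0,0,1,0,0,0,0,1,0,0,0,0])

```text
t: 15.45
eef_pos: [0.4389, -0.3173, 0.0495]
tcp_rot: [-0.0, 0.752, 0.659, -0.0]
ft_force: [-0.0, -0.7, 0.1]
grip_width: 0.0852
gripper_force: 0.0
```

>>> drive_tool(plan=[1,0,0,-0.3,0,1,0,0,-0.6,0,1,0,0,-0.9,0,1,0,0,-0.9,0,1,0,0,-0.9,0,1,0,0,-0.9,0,1,0,0,-0.9,0,1,0,0,-0.9,0,1,0.5,0,-0.5,0,1,0.9,0,0,0,1,0.9,0,0,0,1,0.9,0,0,0])

```text
t: 16.65
eef_pos: [0.4514, -0.2213, 0.2546]
tcp_rot: [0.001, 0.752, 0.659, 0.0]
ft_force: [-0.6, 0.6, -0.5]
grip_width: 0.0855
gripper_force: 0.0
```

>>> drive_tool(plan=[1,0.9,0.3,0,0,1,0.9,0.3,0,0,1,0.9,0.3,0,0,1,0.9,0.3,0,0,1,0.6,0.2,0,0,1,0,0,0,0,1,0,0,0,0])

```text
t: 17.35
eef_pos: [0.5094, -0.1025, 0.2541]
tcp_rot: [0.0, 0.751, 0.66, -0.0]
ft_force: [0.1, -0.3, -0.6]
grip_width: 0.0855
gripper_force: 0.0
```

```bash
python3 -c "
from h import *
go([.598,.027,.25])
o=r.get_obs();w=r.capture('wrist');T=wristT(w,o)
p=r.capture('side')
for n in('cup_lid','mat'):
  for k in r.masks_of(p,n)[:2]:print(n,k['score'],k['bbox'])
for k in(-1,0,1):
  B=np.array([.598+k*.045*.127,.027+k*.045*.992,.12]);print('bar exp',proj(w,B,T).round(1))
c=np.hstack([cv2.resize(w['frame'],(400,300)),cv2.resize(p['frame'][120:270,220:420],(400,300))]);cv2.imwrite('pics/w3.png',c)"
```

```text
t 17.35 tcp [ 0.5094 -0.1025  0.2541] yaw 82.57 zax [ 0.    -0.001 -1.   ] F [ 0.1 -0.3 -0.6] w 0.0854609847034729 g 0.0 q [-0.2   0.28  0.05  1.34 -0.    1.5 ]
units [4.66 2.37 0.13]
cup_lid 0.84 [270.9, 290.1, 305.3, 323.0]
cup_lid 0.6 [350.0, 186.0, 370.8, 203.4]
mat 0.73 [335.2, 183.9, 386.1, 210.8]
bar exp [384.6  61.3]
bar exp [391.3 -17.9]
bar exp [ 398.8 -107.7]
```

View pics/w3.png

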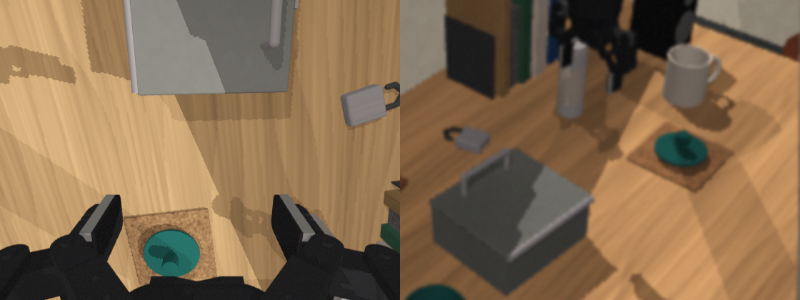

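The teal lid sits knob up in the middle of the mat (left (170,252), right (682,148)). The bar's near end at (274,43) matches the prediction of (275,44). Now to the handle.

>>> drive_tool(plan=[1,0.9,0.5,0,0,1,0.9,0.5,0,0,1,0.9,0.5,0,0,1,0.9,0.5,0,0,1,0.7,0.3,0,0,1,0.36,0.07,0,0,1,0,0,0,0,1,0,0,0,0])

```text
t: 18.35
eef_pos: [0.5975, 0.0257, 0.2535]
tcp_rot: [-0.0, 0.752, 0.659, -0.001]
ft_force: [-0.7, 0.8, 0.6]
grip_width: 0.0853
gripper_force: 0.0
```

```bash
python3 -c "
from h import *
go([.598,.027,.128])
o=r.get_obs();w=r.capture('wrist');T=wristT(w,o)
for k in(-1,0,1):
  B=np.array([.598+k*.045*.127,.027+k*.045*.992,.12]);print('bar exp',proj(w,B,T).round(1))
for k in r.masks_of(w,'lockbox_lid')[:2]:print(k['score'],k['bbox'])
"
```

```text
t 18.35 tcp [0.5975 0.0257 0.2535] yaw 82.47 zax [-0.001 -0.001 -1.   ] F [-0.7  0.8  0.6] w 0.0853430117272495 g 0.0 q [ 0.04  0.44  0.28  1.41 -0.    1.75]
units [0.05 0.01 4.18]
bar exp [275.5 256.3]
bar exp [275.3 199.8]
bar exp [275.  137.1]
0.83 [85.4, 60.8, 311.9, 290.7]
```

>>> drive_tool(plan=[1,0,0,0.7,0,1,0,0,0.9,0,1,0,0,0.9,0,1,0,0,0.8,0,1,0,0,0.5,0,1,0,0,0.3,0,1,0,0,0,0,1,0,0,0,0,0.3,0,0,0,0,-0.3,0,0,0,0,-1,0,0,0,0,-1,0,0,0,0])

```text
t: 19.65
eef_pos: [0.5983, 0.0267, 0.131]
tcp_rot: [0.0, 0.752, 0.659, 0.0]
ft_force: [-0.3, -1.0, -0.6]
grip_width: 0.0282
gripper_force: 0.0
```

>>> drive_tool(plan=[-1,0,0,0,0,-1,0,0,0,0,-1,0,0,0,0,-1,0,0,0,0])

```text
t: 20.05
eef_pos: [0.5957, 0.027, 0.1307]
tcp_rot: [-0.002, 0.751, 0.66, -0.002]
ft_force: [-6.2, 0.3, 6.3]
grip_width: 0.0074
gripper_force: 58.6
```

```bash
python3 -c "
from h import *
go(None)
a0=np.arctan2(.04,.135);L=np.hypot(.135,.04);pr=np.zeros(2)
for d in range(0,41,5):
  a=a0+np.radians(d);q=L*np.array([np.cos(a),np.sin(a)])
  if d:print(d,((q-pr)/.03).round(3), 'cum',((q-[.135,.04])*1000).round(1))
  pr=q
"
```

```text
t 20.05 tcp [0.5957 0.027  0.1307] yaw 82.58 zax [-0.005  0.001 -1.   ] F [-6.2  0.3  6.3] w 0.007376784846459497 g 58.554192781448364 q [0.05 0.51 0.07 1.13 0.   1.75]
5 [-0.133  0.387] cum [-4.  11.6]
10 [-0.167  0.374] cum [-9.  22.8]
15 [-0.199  0.358] cum [-15.   33.6]
20 [-0.229  0.339] cum [-21.8  43.8]
25 [-0.258  0.318] cum [-29.6  53.3]
30 [-0.284  0.295] cum [-38.1  62.1]
35 [-0.309  0.269] cum [-47.4  70.2]
40 [-0.331  0.241] cum [-57.3  77.4]
```

Bar gripped. I'll raise along the arc to 20° first.

>>> drive_tool(plan=[-1,0,-0.07,-0.19,0,-1,0,-0.07,-0.19,0,-1,0,-0.08,-0.19,0,-1,0,-0.08,-0.19,0,-1,0,-0.1,-0.18,0,-1,0,-0.1,-0.18,0,-1,0,-0.12,-0.17,0,-1,0,-0.11,-0.17,0,-1,0,0,0,0,-1,0,0,0,0])

```text
t: 21.05
eef_pos: [0.5752, 0.0293, 0.1741]
tcp_rot: [-0.001, 0.752, 0.659, -0.001]
ft_force: [-5.1, 0.0, -9.0]
grip_width: 0.0075
gripper_force: 58.6
```

```bash
python3 -c "
from h import *
go(None)
"
```

```text
t 21.05 tcp [0.5752 0.0293 0.1741] yaw 82.51 zax [-0.002 -0.001 -1.   ] F [-5.1  0.  -9. ] w 0.007544907201232828 g 58.57872784137726 q [ 0.05  0.44  0.07  1.2  -0.    1.75]
```

>>> drive_tool(plan=[-1,0,-0.13,-0.16,0,-1,0,-0.13,-0.16,0,-1,0,-0.14,-0.15,0,-1,0,-0.15,-0.15,0,-1,0,-0.15,-0.14,0,-1,0,-0.16,-0.13,0,-1,0,-0.16,-0.12,0,-1,0,-0.17,-0.12,0,-1,0,0,0,0,-1,0,0,0,0,-1,0,0,0,0])

```text
t: 22.15
eef_pos: [0.5413, 0.033, 0.2092]
tcp_rot: [0.002, 0.752, 0.659, -0.0]
ft_force: [-3.0, -4.7, -9.1]
grip_width: 0.0076
gripper_force: 58.8
```

```bash
python3 -c "
from h import *
go(None)
p=r.capture('side');t=r.capture('top')
for pp in(t,p):
  for k in r.masks_of(pp,'cup_lid')[:2]:print(k['score'],k['bbox'])
# predicted free-edge corners for 35/40/45 deg
H=np.array([.463,.046,.08]);y=-.127;cx=np.array([np.cos(y),np.sin(y),0]);cy=np.array([-np.sin(y),np.cos(y),0])
f=cv2.resize(p['frame'][120:270,200:400],None,fx=4,fy=4,interpolation=2)
for d,c in((35,(0,0,255)),(40,(0,255,0)),(45,(255,0,0))):
  a=np.radians(d);E=[H+cx*.164*np.cos(a)+np.array([0,0,.164*np.sin(a)])+s*.093*cy for s in(-1,1)]
  P=[tuple(((proj(p,e)-[200,120])*4).astype(int).tolist()) for e in E];cv2.line(f,P[0],P[1],c,1)
cv2.imwrite('pics/s4.png',f)"
```

```text
t 22.15 tcp [0.5413 0.033  0.2092] yaw 82.46 zax [ 0.002 -0.002 -1.   ] F [-3.  -4.7 -9.1] w 0.007648240865354695 g 58.84641766548157 q [ 0.06  0.35  0.03  1.25 -0.    1.76]
0.98 [190.9, 255.4, 223.3, 284.9]
0.66 [365.7, 224.2, 392.3, 254.7]
0.88 [348.7, 184.9, 372.2, 205.7]
0.63 [270.7, 291.5, 306.9, 321.8]
```

View pics/s4.png

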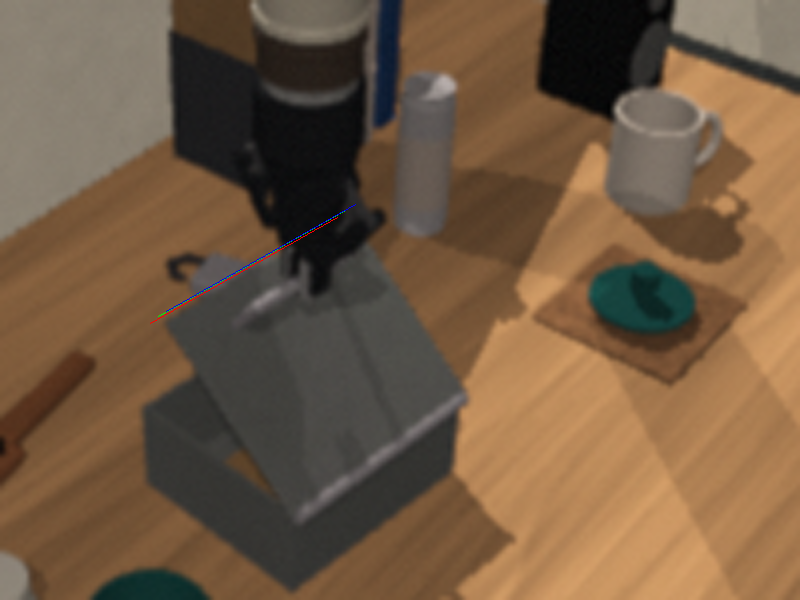

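The side view shows the lid raised and held by the bar at (315,280), with the teal lid still on the mat at (642,297). The TCP has travelled a 95.7 mm chord on the 140.8 mm radius, which gives 39.7°. I'll let it settle, then hand in.

>>> drive_tool(plan=[-1,0,0,0,0,-1,0,0,0,0,-1,0,0,0,0,-1,0,0,0,0,-1,0,0,0,0])

```text
t: 22.85
eef_pos: [0.5414, 0.033, 0.2091]
tcp_rot: [0.002, 0.752, 0.659, -0.0]
ft_force: [-2.6, -3.8, -7.6]
grip_width: 0.0073
gripper_force: 58.9
```

```bash
python3 -c "
from h import *
go(None)
if r.get_obs()['gripper_force']>20: print(r.job_done())"
```

```text
t 22.85 tcp [0.5414 0.033  0.2091] yaw 82.46 zax [ 0.002 -0.002 -1.   ] F [-2.6 -3.8 -7.6] w 0.007349724658363808 g 58.85197341442108 q [ 0.06  0.35  0.03  1.25 -0.    1.76]
the job is handed in; nothing more can be done
None
```

I handed the job in at about 23 s (no verdict was returned): the teal cup lid rests knob up in the middle of the cork mat, and the gripper holds the lockbox lid still at about 40° (worked out from the arm's travel).

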